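# Start the clamp bolt in its boss

### The job

Start the wing bolt of the clamp fixture by hand-feel: turn it backward (anticlockwise seen from above) until it drops into the start of its thread, then forward (clockwise) one full turn, never forcing the thread. Finish gripping the bolt by its wing, still and started: do not let go at the end, and leave the small loose things on the table where they lie.

Things in the scene. Friction and masses are not known exactly. Their poses are not given: they have to be found in the camera images.
- fixture: clamp fixture, fixed to the table: aluminium nut plate 180 x 130 x 10 mm (x -70 to +110) carrying a round steel boss, heel post and brass block, bridged by a dark steel strap 150 mm along x, 38 mm wide, its top 58 mm above the table. Only the bolt and a 4 mm button at x -55 mm stand above the strap. Origin: on the bolt axis at the table top; z up, x from boss to brass block
- bolt: steel wing bolt, 0.35 kg, upright and captive: it can only turn about the vertical and go up or down. Head: a flat wing 52 mm long (bolt x), 12 mm thick (y), 28 mm high (z +10 to +38) on a collar 22 mm wide (z 0 to +10 mm). Origin: on the axis, underside of the collar. It falls by its weight only: a tight grip holds it up, a loose fork of fingers round the wing turns it and lets it rise and drop
- wing_mid (a point): the middle of the bolt's wing, on the axis, 24 mm above the bolt's origin; x along the wing, z up. It stands 105 to 108 mm above the table at the start, about 93 mm when the bolt is started one turn
- bolt_depth (a joint): how far the bolt is down, m; 0 = fully lifted. Starts at 0.0018 to 0.0045. Turned back it rises 8 mm a turn to 0.001, then drops 8 mm to 0.009 at a hidden point 0.6 to 2.6 rad back of the start; a stop lies 0.6 rad behind it. Forward from there it sinks 8 mm a turn (0.017 at one turn) and ends near 0.0245. Without the drop, forward turning is blocked within 2.8 rad
- bolt_turn (a joint): turn of the bolt about the vertical, rad, growing anticlockwise seen from above (backward, unscrewing); 0 is the wing along the fixture's x; whole turns are counted. Light friction (about 0.02 N m): it stays where it is left. Starts within 0.6 rad of 0
- boss: the round steel threaded boss under the strap, 44 mm wide, 38 mm high, on the nut plate; its hidden thread takes the bolt. Origin on the bolt axis at its underside. It is plain all round: no mark shows where the thread starts
- white_timer: bystander: white timer box 70 x 50 x 19 mm, origin at the centre of its underside, in front of the fixture
- green_screwdriver: bystander: screwdriver with green handle, 150 mm, lying flat
- parts_box: bystander: clear lidded parts box 74 x 105 x 29 mm, on the left of the table

How it is judged:
By the outcome, as a careful person would: the job done as asked, in the order asked, and still so for the second after the job is handed in, while the arm keeps its last pose, push and grip.
It also fails if it takes over 72 s, if anything falls off the work surface, if the arm or the gripper's body presses on something with over 40 N, if the wrist force passes 120 N, or if a joint passes its speed limit or range.

### The arm

A 6-joint arm with a two-finger parallel gripper is mounted at the origin on a cart in front of the work surface, level with it; the furniture and walls round the work are solid. World frame = base frame: x ahead of the robot, y to its left, z up, the work surface at z = 0. Lengths are in m, angles in rad, forces in N, time in s.
With the tool pointing down it reaches from about 0.35 to 0.975 m from the base axis. Payload 4.9 kg.
Tool frame: the origin (TCP) lies midway between the tips of the shut fingers; the grasp point (between the pads) lies 19 mm behind it; z points along the fingers, y is the line along which they close (so a half turn about z gives the same grasp; the last joint's range is limited). The gripper opens to 85 mm and grips with 20 to 120 N. Pads are 22 mm wide; open, the fingers measure 114 mm over their backs; the gripper's body (76 mm by 85 mm) begins 54 mm behind the grasp point. The pads swing forward as they close: fully open they stand 13 mm farther back than shut.
Start: joints at [0.982, 0.053, 1.613, -0, 1.476, -0.119], TCP at [0.283, 0.557, 0.231] pointing down, gripper open.
Joint ranges: [-3.01, 3.01], [-1.01, 2.22], [0.06, 2.58], [-1.02, 4.17], [0.09, 2.62], [-3.14, 3.14]. Speed limits (rad/s): [2.57, 2.57, 3.14, 3.14, 3.14, 3.14].

### API

Orientations are given as a unit quaternion [w, x, y, z].
In Python, from plant import manip gives the robot as it stands.
- The arm moves only by the tool move_arm, never from a script. Its argument "increments" is one flat list of numbers, 5 for each row, row after row: the shift along the tool's x, y, z in mm, then the turn about the tool's z in rad, then the opening, from 0 (shut) to 1 (fully open). In form: [tx, ty, tz, spin, jaw, tx, ty, tz, spin, jaw, ...]. A call has 1 to 8 rows; each row shifts and turns the commanded pose from where the row before left it, along the tool's axes as they then stand; what a row does not reach is not made up. A row lasts 1/12 s, in which the tool goes at most 41.7 mm and 7.16 degrees, less where a joint would pass 70% of its speed; a pose out of reach is approached as far as the arm can. A call with a gripper value outside its range is refused whole. The fingers move at their own pace and stop on an object; the grip force is fixed at half the most. Time passes only in rows, so rows that do not move let the fingers close. It gives the time, the measured TCP pose, the force, the opening and the grip force at its end, in the units of the state.
- manip.state(): the state, without advancing time (a new reading comes with each control period).
- manip.grab_frame(name): name is "scene" or "top"; returns a dict with "image" (480x640x3 uint8, blue, green, red), "fov_y" (degrees; the focal length in pixels is half the picture's height over the tangent of half this angle, whatever the lens; pixels are square), "cx", "cy" (the principal point, pixels), "k1" (the pictures are not rectified: a ray, as slopes to the right and down, at radius r is drawn at 1 + k1 r^2 times it, then the intrinsics apply), "eye" and "rotation" of the camera in the world. Camera axes: x right, y down, z forward; pixel columns grow to the right and rows downward; lengths in m; the calibration is good to about 2 mm. A picture is of the moment at which its call begins. There is no depth.
- manip.job_done(): hands the job in; it is judged then, once.
The state is a dict: "time": time; "joint_pos": joint angles; "joint_vel": joint speeds; "joint_efforts": joint torques, N m; "tool_pos": TCP position; "tool_rot": TCP orientation; "contact_force": force on the tool from outside, world axes, zero at the start; "ft_torque": the same for the moment, N m; "gripper_width": opening from 0.0 (shut) to 1.0 (fully open); "grasp_force": force on a finger pad.
Only numpy, scipy, OpenCV 4.12 (cv2) and the standard library are available. Lean on these libraries where they do the work, as an engineer would, in place of code of your own. Each camera call takes 0.05 s, during which the arm holds its last target. There are 200 camera calls.

## Working session

There is one attempt and no reset: what is moved stays moved. The work goes in short steps, Python scripts to look and compute and a tool call to move; the robot and the scene stay as the last step left them, time stands still between calls to the robot, and variables do not carry over. Pictures are saved under pics/ and viewed, at most 10 in all, crops included, and the job is handed in when it is done.

Besides the shell and the picture viewer there is one more tool, called after "Emit:" as name(argument=value, ...) on one line, values as JSON. move_arm: Moves the arm, as the interface text tells. Its arguments: {"type":"object","properties":{"increments":{"type":"array"}},"required":["increments"]}

```bash
mkdir -p pics
cat > h.py <<'E'
import numpy as np, cv2
from plant import manip
def cam(f):
    F=240/np.tan(np.radians(f["fov_y"])/2)
    return F,np.array(f["eye"]),np.array(f["rotation"])
def ray(f,u,v):
    F,e,R=cam(f)
    K=np.array([[F,0,f["cx"]],[0,F,f["cy"]],[0,0,1.]])
    d=np.array([(u-f["cx"])/F,(v-f["cy"])/F]); s=d.copy()
    for _ in range(20): s=d/(1+f["k1"]*(s@s))
    r=R@np.array([s[0],s[1],1]); return e,r
def atz(f,u,v,z):
    e,r=ray(f,u,v); return e+r*(z-e[2])/r[2]
def proj(f,P):
    F,e,R=cam(f); c=R.T@(np.array(P)-e); s=c[:2]/c[2]
    s=s*(1+f["k1"]*(s@s)); return s*F+[f["cx"],f["cy"]]
def tri(obs):
    A=np.zeros((3,3));b=np.zeros(3)
    for f,u,v in obs:
        e,r=ray(f,u,v); r=r/np.linalg.norm(r); M=np.eye(3)-np.outer(r,r); A+=M;b+=M@e
    return np.linalg.solve(A,b)
E
python3 - <<'E'
from h import *
import pickle
for n in("scene","top"):
    f=manip.grab_frame(n); cv2.imwrite(f"pics/{n}0.png",f["image"]); pickle.dump(f,open(f"{n}0.pkl","wb"))
    print(n,f["eye"],np.round(f["rotation"],3).tolist(),f["fov_y"],f["k1"])
s=manip.state();print(s)
E
```

```text
scene [-0.27850373 -0.64470321  0.56310024] [-0.501, 0.761, -0.347, 0.222] 49.46476850913275 0.004796534311517296
top [0.34247256 0.07217632 1.79266635] [0.042, -0.696, 0.716, -0.038] 42.435954631550025 -0.09170238076012524
{'time': 0.1, 'joint_pos': array([ 9.81986618e-01,  5.32713425e-02,  1.61414244e+00,  1.05955755e-05,
        1.47600892e+00, -1.19005995e-01]), 'joint_vel': array([ 0.00049819, -0.0019259 , -0.00172796,  0.00085667, -0.00123926,
       -0.00182113]), 'joint_efforts': array([ 4.13849757e-04, -3.94898236e+01, -3.71365786e+01, -7.28402256e-05,
        3.82025886e-03,  2.30751652e-05]), 'tool_pos': array([0.28263207, 0.55681718, 0.23020656]), 'tool_rot': array([-3.22063339e-04,  2.32747934e-01,  9.72536664e-01, -8.56489102e-04]), 'contact_force': array([-0.34015777, -0.47015858, -1.17026552]), 'ft_torque': array([-0.0302245 ,  0.01515873, -0.0118042 ]), 'grasp_force': 0.0, 'gripper_width': 0.9983762424497432}
```

View pics/scene0.png

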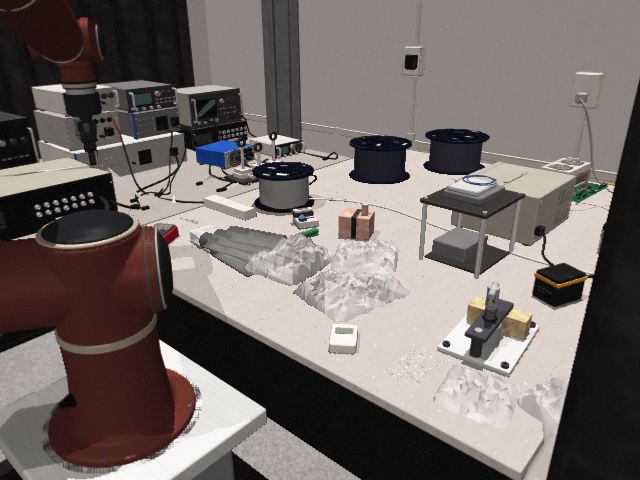

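View pics/top0.png

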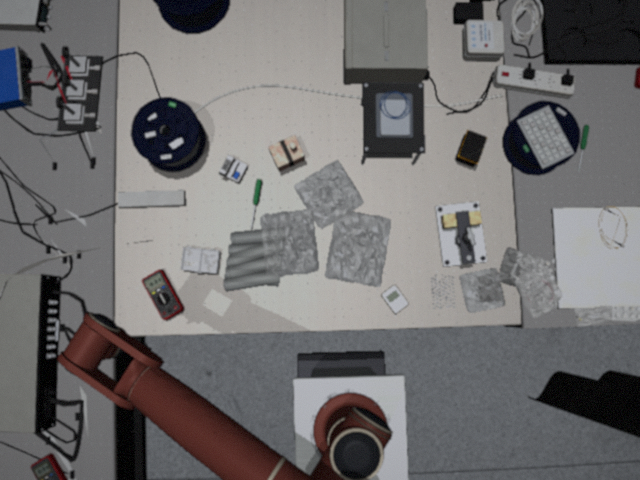

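The scene picture shows the fixture near (490,320), with the bolt wing at about (491,297). The top picture shows the fixture near (462,235), with the strap running roughly down the picture. I'll zoom in on both.

```bash
sed -i 's/np.array(f\["rotation"\])/Rotation.from_quat(np.roll(f["rotation"],-1)).as_matrix()/; 1a from scipy.spatial.transform import Rotation' h.py
python3 - <<'E'
from h import *
import pickle
s=pickle.load(open("scene0.pkl","rb"))["image"];t=pickle.load(open("top0.pkl","rb"))["image"]
a=cv2.resize(s[270:380,435:545],(590,590),interpolation=cv2.INTER_CUBIC)[:, :400+190]
b=cv2.resize(t[200:270,430:495],None,fx=8,fy=8,interpolation=cv2.INTER_CUBIC)
cv2.imwrite("pics/cs.png",a);cv2.imwrite("pics/ct.png",b)
for n,p in(("scene0",(491,297)),("top0",(462,235))):
    f=pickle.load(open(n+".pkl","rb")); print(atz(f,*p,0.08))
E
```

```text
[ 0.56546038 -0.32837725  0.08      ]
[ 0.53811394 -0.32419998  0.08      ]
```

View pics/cs.png

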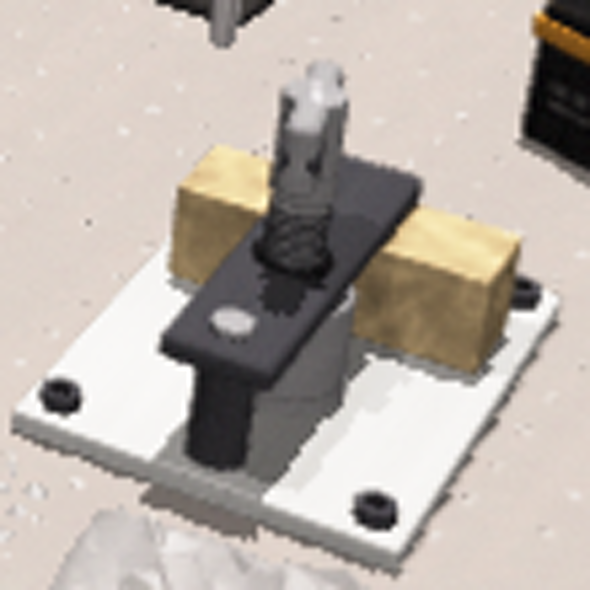

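View pics/ct.png

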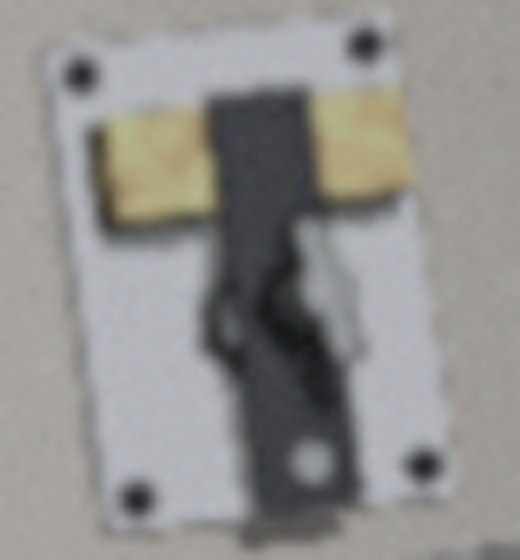

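```bash
cat > fit.py <<'E'
from h import *
import pickle
from scipy.optimize import least_squares
S=pickle.load(open("scene0.pkl","rb"));T=pickle.load(open("top0.pkl","rb"))
k=110/590
so=lambda u,v:(435+u*k-.4,270+v*k-.4); to=lambda u,v:(430+u/8-.4,200+v/8-.4)
# fixture pts: far-left etc. (x,y,z)
c=lambda x,y:(x,y,.010)
obs=[(T,c(.11,.065),to(50,48)),(T,c(.11,-.065),to(392,20)),(T,c(-.07,-.065),to(445,497)),(T,c(-.07,.065),to(105,530)),(T,(-.055,0,.062),to(313,458)),
(S,c(-.07,.065),so(12,418)),(S,c(-.07,-.065),so(400,560)),(S,c(.11,-.065),so(558,297)),(S,(-.055,0,.062),so(233,318))]
def W(p,q):
    c,s=np.cos(p[2]),np.sin(p[2]); return [p[0]+c*q[0]-s*q[1],p[1]+s*q[0]+c*q[1],q[2]]
def res(p,o): return np.concatenate([proj(f,W(p,q))-np.array(m) for f,q,m in o])
if __name__=="__main__":
    for o in(obs,obs[:5],obs[5:]):
        r=least_squares(res,[.54,-.32,0],args=(o,)); print(r.x.round(4),r.fun.round(1))
    p=least_squares(res,[.54,-.32,0],args=(obs,)).x; np.save("fix.npy",p)
    print("button tri",tri([(T,*to(313,458)),(S,*so(233,318))]),W(p,(-.055,0,.062)))
    tiles=[]
    for a in(-.5,-.25,0,.25,.5):
        row=[]
        for f,(x0,y0,w,h) in((S,(465,275,60,60)),(T,(445,215,40,40))):
            k=300/w; im=cv2.resize(f["image"][y0:y0+h,x0:x0+w],(300,300)) if 0 else cv2.resize(f["image"][y0:y0+h,x0:x0+w],None,fx=160/w,fy=160/w,interpolation=cv2.INTER_CUBIC);k=160/w
            zb=.107-.024
            for z in(zb+.010,zb+.038):
                q=[]
                for x,y in((.026,.006),(-.026,.006),(-.026,-.006),(.026,-.006)):
                    X=x*np.cos(a)-y*np.sin(a);Y=x*np.sin(a)+y*np.cos(a)
                    q.append((proj(f,W(p,(X,Y,z)))+.5-[x0,y0])*k)
                cv2.polylines(im,[np.array(q).round().astype(int)],True,(0,0,255) if z>zb+.02 else (0,255,0),1)
            row.append(im)
        tiles.append(np.vstack(row))
    cv2.imwrite("pics/ov.png",np.hstack(tiles))
E
python3 fit.py
```

```text
[ 0.5304 -0.342   0.0827] [-0.   0.1  0.8 -1.2  2.8 -0.1  1.3  0.9  0.9  0.7 -0.8 -1.8 -0.8 -1.6
  0.1 -0.3 -0.7  0.4]
[ 0.5307 -0.3385  0.062 ] [-0.5 -0.5  0.5 -0.9  1.2  0.4 -0.4  0.4 -0.7  0.7]
[ 0.5284 -0.3436  0.0932] [-0.3 -0.6  0.2 -0.7  0.1  0.1  0.   1.3]
button tri [ 0.478304   -0.34538932  0.06086436] [np.float64(0.47554680410181194), np.float64(-0.3465025057547827), 0.062]
```

View pics/ov.png

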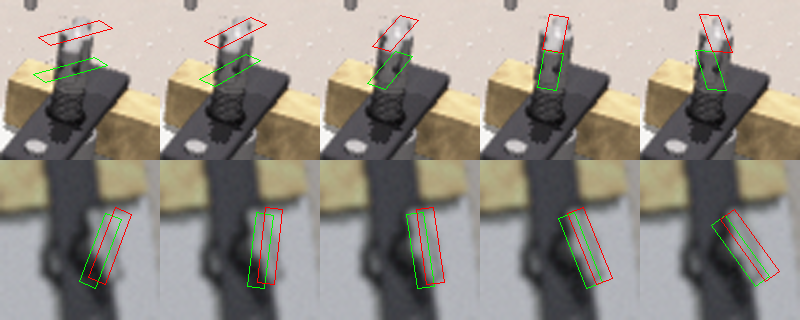

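The overlay puts the wing at about 0.3 rad on the fixture (scene tile 4). I'll start the transfer at safe height.

Emit:
move_arm(increments=[-26,-29,0,0,1,-26,-29,0,0,1,-26,-29,0,0,1,-26,-29,0,0,1,-26,-29,0,0,1,-26,-29,0,0,1,-26,-29,0,0,1,-26,-29,0,0,1])

```text
time: 0.77
tool_pos: [0.3631, 0.2545, 0.2308]
tool_rot: [-0.0, 0.232, 0.973, -0.0]
contact_force: [0.1, -0.2, 0.1]
gripper_width: 0.998
grasp_force: 0.0
```

Run:
```python
from fit import *
o=[]
for f,(x0,y0,w,h) in((S,(470,275,40,40)),(T,(445,215,40,40))):
    im=cv2.resize(f["image"][y0:y0+h,x0:x0+w],None,fx=10,fy=10,interpolation=cv2.INTER_CUBIC)
    im=np.clip(im.astype(float)*1.2,0,255).astype(np.uint8)
    for i in range(0,40,5): cv2.putText(im,str(i),(i*10,8),0,.3,(0,255,255));cv2.putText(im,str(i),(0,i*10+8),0,.3,(0,255,255))
    o.append(im)
cv2.imwrite("pics/z.png",np.hstack(o))
```

```text
(no output)
```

View pics/z.png

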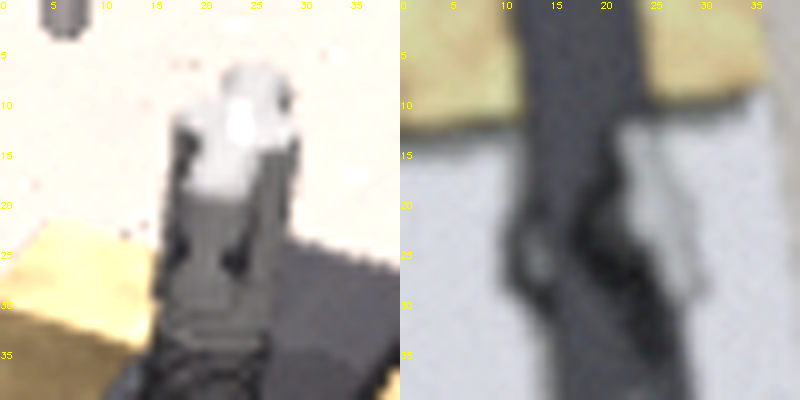

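The left crop (scene) shows the wing's bright top face from near edge (491.5,293.5) to far edge (495,281.5). The right crop (top view) shows the wing from about (468.5,227) to (473.5,244.5).

Run:
```python
from fit import *
p=np.load("fix.npy");zt=.121
for a,b in(((493.2,287.5),(470.8,235.7)),((491.5,293.3),(473.3,243.8)),((495,281.7),(468.5,227.7))):
    print(tri([(S,*a),(T,*b)]).round(4),atz(S,*a,zt).round(4),atz(T,*b,zt).round(4))
for f in(S,T):
    for a in(.2,.3,.4,.5):
        print(a,[proj(f,W(p,(s*.026*np.cos(a),s*.026*np.sin(a),zt))).round(1).tolist() for s in(-1,1)])
```

```text
[ 0.5319 -0.3409  0.1181] [ 0.528  -0.3439  0.121 ] [ 0.5308 -0.3389  0.121 ]
[ 0.5097 -0.3471  0.1181] [ 0.5065 -0.3504  0.121 ] [ 0.5084 -0.3445  0.121 ]
[ 0.5537 -0.3351  0.1189] [ 0.5506 -0.3372  0.121 ] [ 0.553  -0.3338  0.121 ]
0.2 [[490.5, 293.3], [494.8, 280.3]]
0.3 [[492.1, 293.6], [493.3, 280.1]]
0.4 [[493.7, 293.8], [491.8, 279.9]]
0.5 [[495.3, 293.9], [490.3, 279.8]]
0.2 [[475.1, 244.8], [468.8, 226.9]]
0.3 [[475.9, 244.5], [467.9, 227.2]]
0.4 [[476.8, 244.1], [467.1, 227.6]]
0.5 [[477.6, 243.6], [466.3, 228.1]]
```

Emit:
move_arm(increments=[-26,-29,0,0,1,-26,-29,0,0,1,-26,-29,0,0,1,-26,-29,0,0,1,-26,-29,0,0,1,-26,-29,0,0,1,-26,-29,0,0,1,-26,-29,0,0,1])

```text
time: 1.43
tool_pos: [0.4436, -0.0467, 0.231]
tool_rot: [0.0, 0.233, 0.972, 0.0]
contact_force: [0.5, 0.8, 0.2]
gripper_width: 1.001
grasp_force: 0.0
```

Emit:
move_arm(increments=[-26.4,-27.9,0,0,1,-26.4,-27.9,0,0,1,-26.4,-27.9,0,0,1,-26.4,-27.9,0,0,1,-26.4,-27.9,0,0,1,-26.4,-27.9,0,0,1,-26.4,-27.9,0,0,1,-26.4,-27.9,0,0,1])

```text
time: 2.1
tool_pos: [0.531, -0.3412, 0.2304]
tool_rot: [-0.001, 0.233, 0.972, 0.0]
contact_force: [0.4, 0.5, 0.8]
gripper_width: 1.001
grasp_force: 0.0
```

Emit:
move_arm(increments=[0,0,0,0.12,0.8,0,0,0,0.12,0.8,0,0,0,0.12,0.6,0,0,0,0.12,0.6,0,0,0,0.12,0.6,0,0,0,0.12,0.6,0,0,0,0.12,0.6,0,0,0,0.12,0.6])

```text
time: 2.77
tool_pos: [0.5308, -0.3392, 0.2305]
tool_rot: [-0.001, 0.658, 0.753, -0.0]
contact_force: [0.1, -0.1, 0.5]
gripper_width: 0.603
grasp_force: 0.0
```

Emit:
move_arm(increments=[0,0,0,0.12,0.5,0,0,0,0.12,0.5,0,0,0,0.12,0.5,0,0,0,0.12,0.5,0,0,0,0.12,0.5,0,0,0,0.12,0.5,0,0,0,0.12,0.5,0,0,0,0.12,0.5])

```text
time: 3.43
tool_pos: [0.5308, -0.3392, 0.2306]
tool_rot: [-0.001, 0.931, 0.364, -0.0]
contact_force: [0.1, -0.8, 0.3]
gripper_width: 0.503
grasp_force: 0.0
```

Emit:
move_arm(increments=[0,0,10,0.12,0.5,0,0,10,0.12,0.5,0,0,10,0.12,0.5,0,0,10,0.12,0.5,0,0,10,0,0.5,0,0,10,0,0.5,0,0,5,0,0.5,0,0,0,0,0.5])

```text
time: 4.1
tool_pos: [0.5302, -0.3387, 0.1641]
tool_rot: [-0.001, 0.991, 0.136, -0.001]
contact_force: [-0.0, -0.3, -0.1]
gripper_width: 0.501
grasp_force: 0.0
```

Run:
```python
from h import *
s=manip.state(); R=Rotation.from_quat(np.roll(s["tool_rot"],-1)).as_matrix()
print(s["time"],s["tool_pos"],s["joint_pos"].round(3),R.round(3))
f=manip.grab_frame("scene"); g=manip.grab_frame("top")
a=cv2.resize(f["image"][230:340,430:540],(480,480),interpolation=cv2.INTER_CUBIC)
cv2.imwrite("pics/a.png",a)
```

```text
4.1 [ 0.53022568 -0.33873292  0.16410743] [-0.687  0.113  1.663  0.     1.369  0.611] [[ 0.963  0.27  -0.003]
 [ 0.27  -0.963  0.002]
 [-0.002 -0.003 -1.   ]]
```

View pics/a.png

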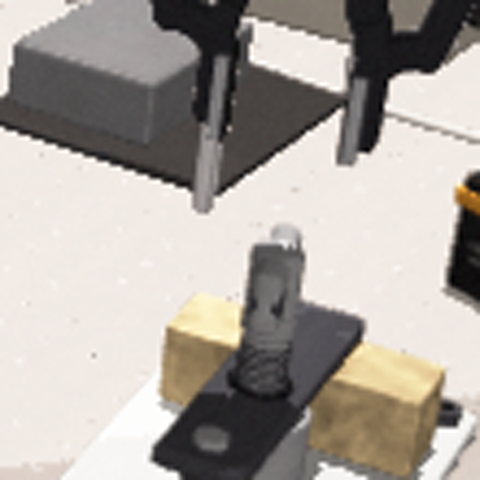

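The crop shows the open fingers straddling the wing, with tips at crop (205,205) and (348,160) and the wing at about (285,240). They look well aligned, so I'll shift +2.4 mm in y, descend and narrow to a fork.

Emit:
move_arm(increments=[0,2.4,10,0,0.5,0,0,10,0,0.5,0,0,10,0,0.5,0,0,10,0,0.5,0,0,10,0,0.5,0,0,10,0,0.5,0,0,3,0,0.4,0,0,0,0,0.3])

```text
time: 4.87
tool_pos: [0.5309, -0.341, 0.1014]
tool_rot: [-0.001, 0.991, 0.135, -0.001]
contact_force: [0.2, 0.3, -0.4]
gripper_width: 0.3
grasp_force: 0.0
```

Emit:
move_arm(increments=[0,0,0,0,0.25,0,0,0,0,0.25,0,0,0,0,0.2,0,0,0,0,0.2,0,0,0,0,0.2])

```text
time: 5.28
tool_pos: [0.532, -0.3419, 0.1039]
tool_rot: [0.0, 0.991, 0.135, 0.0]
contact_force: [-0.4, -0.4, 0.6]
gripper_width: 0.201
grasp_force: 0.0
```

```bash
cat > look.py <<'E'
from h import *
import sys
s=manip.state(); R=Rotation.from_quat(np.roll(s["tool_rot"],-1)).as_matrix()
print(round(s["time"],2),s["tool_pos"].round(4),"xyaw",round(float(np.arctan2(R[1,0],R[0,0])),3),"j6",s["joint_pos"][5].round(3),"F",s["contact_force"].round(2),"T",s["ft_torque"].round(3),"w",round(s["gripper_width"],3),s["grasp_force"])
f=manip.grab_frame("scene")["image"]
n=sys.argv[1]; np.save(f"fr_{n}.npy",f)
# vertical grey profile along bolt axis below the wing
E
python3 look.py 0
python3 - <<'E'
import numpy as np,cv2
f=np.load("fr_0.npy")
cv2.imwrite("pics/b.png",cv2.resize(f[265:325,460:520],(600,600),interpolation=cv2.INTER_CUBIC))
E
```

```text
5.28 [ 0.532  -0.3419  0.1039] xyaw 0.272 j6 0.61 F [-0.36 -0.45  0.63] T [ 0.001 -0.01  -0.023] w 0.201 0.0
```

View pics/b.png

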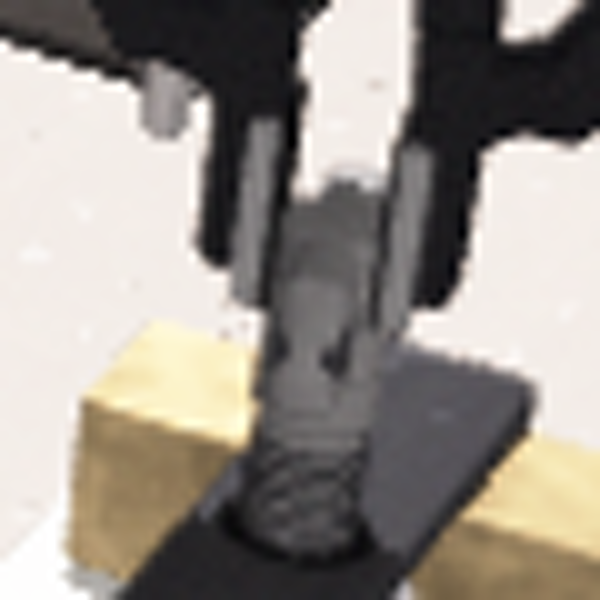

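The crop shows the pads straddling the wing: tips at crop (250,300) and (400,325), collar underside near y 440. Now I turn back, first to just short of the earliest drop point.

Emit:
move_arm(increments=[0,0,1,0,0.18,0,0,0,-0.1,0.18,0,0,0,-0.1,0.18,0,0,0,-0.1,0.18,0,0,0,-0.1,0.18,0,0,0,-0.1,0.18,0,0,0,-0.1,0.18,0,0,0,0,0.18])

```text
time: 6.0
tool_pos: [0.5318, -0.3422, 0.1027]
tool_rot: [0.0, 0.906, 0.423, 0.0]
contact_force: [0.5, -0.3, -0.2]
gripper_width: 0.183
grasp_force: 0.0
```

```bash
cat >> look.py <<'E'
for k in sorted(set(["0",n])):
    g=np.load(f"fr_{k}.npy")[296:324,487:495].mean(2)
    print(k,g.mean(1).astype(int).tolist())
E
python3 look.py 1
```

```text
6.0 [ 0.5318 -0.3422  0.1027] xyaw 0.873 j6 0.009 F [ 0.48 -0.3  -0.22] T [-0.018 -0.004  0.009] w 0.183 0.0
0 [104, 103, 95, 87, 79, 84, 102, 108, 109, 109, 104, 108, 99, 101, 78, 71, 65, 68, 70, 73, 66, 68, 73, 57, 27, 25, 36, 37]
1 [82, 73, 68, 71, 73, 74, 80, 93, 97, 105, 107, 109, 96, 102, 67, 69, 74, 63, 72, 77, 62, 67, 75, 62, 32, 26, 36, 38]
```

Emit:
move_arm(increments=[0,0,0,-0.12,0.18,0,0,0,-0.12,0.18,0,0,0,0,0.18])

```text
time: 6.3
tool_pos: [0.532, -0.342, 0.1026]
tool_rot: [0.0, 0.85, 0.527, 0.0]
contact_force: [0.2, -0.3, 1.2]
gripper_width: 0.183
grasp_force: 0.3
```

```bash
python3 look.py 2
```

```text
6.3 [ 0.532  -0.342   0.1026] xyaw 1.111 j6 -0.229 F [ 0.25 -0.31  1.18] T [-0.072 -0.051 -0.005] w 0.183 0.29379796775174327
0 [104, 103, 95, 87, 79, 84, 102, 108, 109, 109, 104, 108, 99, 101, 78, 71, 65, 68, 70, 73, 66, 68, 73, 57, 27, 25, 36, 37]
2 [89, 91, 86, 91, 93, 94, 91, 98, 106, 110, 110, 108, 96, 97, 67, 71, 73, 67, 66, 74, 66, 67, 72, 73, 38, 27, 36, 37]
```

Emit:
move_arm(increments=[0,0,0,-0.12,0.18,0,0,0,-0.12,0.18,0,0,0,0,0.18])

```text
time: 6.6
tool_pos: [0.5318, -0.3416, 0.1023]
tool_rot: [-0.0, 0.781, 0.625, 0.0]
contact_force: [-0.0, -0.0, 0.2]
gripper_width: 0.178
grasp_force: 0.2
```

```bash
python3 look.py 3
```

```text
6.6 [ 0.5318 -0.3416  0.1023] xyaw 1.35 j6 -0.468 F [-0.05 -0.04  0.21] T [-0.044 -0.087  0.019] w 0.178 0.16291896463371813
0 [104, 103, 95, 87, 79, 84, 102, 108, 109, 109, 104, 108, 99, 101, 78, 71, 65, 68, 70, 73, 66, 68, 73, 57, 27, 25, 36, 37]
3 [67, 94, 102, 103, 104, 103, 97, 106, 108, 110, 110, 105, 99, 95, 64, 68, 74, 68, 65, 70, 70, 63, 67, 74, 36, 26, 36, 37]
```

Emit:
move_arm(increments=[0,0,0,-0.12,0.18,0,0,0,-0.12,0.18,0,0,0,0,0.18])

```text
time: 6.9
tool_pos: [0.5316, -0.3414, 0.1021]
tool_rot: [-0.0, 0.701, 0.713, 0.0]
contact_force: [-0.8, 1.0, -0.6]
gripper_width: 0.178
grasp_force: 0.0
```

```bash
python3 look.py 4
```

```text
6.9 [ 0.5316 -0.3414  0.1021] xyaw 1.589 j6 -0.707 F [-0.79  1.01 -0.56] T [0.016 0.034 0.003] w 0.178 0.0
0 [104, 103, 95, 87, 79, 84, 102, 108, 109, 109, 104, 108, 99, 101, 78, 71, 65, 68, 70, 73, 66, 68, 73, 57, 27, 25, 36, 37]
4 [48, 73, 110, 111, 109, 108, 102, 105, 108, 109, 109, 107, 96, 98, 67, 69, 74, 63, 66, 76, 63, 65, 72, 65, 32, 25, 36, 38]
```

Emit:
move_arm(increments=[0,0,0,-0.12,0.18,0,0,0,-0.12,0.18,0,0,0,0,0.18])

```text
time: 7.2
tool_pos: [0.5315, -0.3413, 0.102]
tool_rot: [-0.001, 0.61, 0.792, 0.0]
contact_force: [-0.3, 0.0, 0.0]
gripper_width: 0.183
grasp_force: 0.0
```

```bash
python3 look.py 5
```

```text
7.2 [ 0.5315 -0.3413  0.102 ] xyaw 1.828 j6 -0.946 F [-0.25  0.    0.01] T [-0.019  0.053 -0.022] w 0.183 0.00018653657178901994
0 [104, 103, 95, 87, 79, 84, 102, 108, 109, 109, 104, 108, 99, 101, 78, 71, 65, 68, 70, 73, 66, 68, 73, 57, 27, 25, 36, 37]
5 [24, 45, 98, 116, 111, 109, 109, 110, 110, 107, 99, 107, 109, 110, 109, 98, 103, 73, 77, 66, 62, 76, 68, 55, 24, 25, 36, 38]
```

The edge moved down about 3.3 px between looks 4 and 5, which matches the 8 mm drop, at about tool yaw 1.6–1.8. I'll lower the fork and turn forward.

Emit:
move_arm(increments=[0,0,4,0,0.18,0,0,4,0,0.18,0,0,0,0.12,0.18,0,0,0,0.12,0.18,0,0,0,0.12,0.18,0,0,0,0.12,0.18,0,0,0.5,0.12,0.18,0,0,0,0.12,0.18])

```text
time: 7.92
tool_pos: [0.532, -0.3414, 0.0931]
tool_rot: [-0.0, 0.852, 0.524, 0.0]
contact_force: [1.0, -0.9, -0.8]
gripper_width: 0.183
grasp_force: 0.5
```

```bash
python3 look.py 6
```

```text
7.92 [ 0.532  -0.3414  0.0931] xyaw 1.103 j6 -0.221 F [ 1.03 -0.93 -0.75] T [-0.022 -0.185  0.038] w 0.183 0.548148863017559
0 [104, 103, 95, 87, 79, 84, 102, 108, 109, 109, 104, 108, 99, 101, 78, 71, 65, 68, 70, 73, 66, 68, 73, 57, 27, 25, 36, 37]
6 [89, 92, 92, 92, 97, 101, 101, 106, 106, 106, 97, 108, 111, 112, 111, 107, 102, 89, 73, 64, 72, 73, 62, 69, 32, 26, 37, 37]
```

Emit:
move_arm(increments=[0,0,0.2,0.12,0.18,0,0,0.2,0.12,0.18,0,0,0.2,0.12,0.18,0,0,0.2,0.12,0.18,0,0,0.2,0.12,0.18,0,0,0.1,0.12,0.18,0,0,0.1,0.12,0.18,0,0,0.1,0.12,0.18])

```text
time: 8.63
tool_pos: [0.5325, -0.3422, 0.0923]
tool_rot: [0.001, 0.997, 0.073, 0.001]
contact_force: [2.9, -1.8, -0.6]
gripper_width: 0.181
grasp_force: 1.3
```

```bash
python3 look.py 7
```

```text
8.63 [ 0.5325 -0.3422  0.0923] xyaw 0.146 j6 0.736 F [ 2.86 -1.84 -0.56] T [-0.364 -0.423  0.104] w 0.181 1.3468615128658712
0 [104, 103, 95, 87, 79, 84, 102, 108, 109, 109, 104, 108, 99, 101, 78, 71, 65, 68, 70, 73, 66, 68, 73, 57, 27, 25, 36, 37]
7 [87, 100, 104, 104, 103, 101, 97, 85, 81, 90, 102, 110, 111, 111, 105, 111, 99, 107, 73, 71, 70, 63, 69, 74, 36, 27, 36, 37]
```

Emit:
move_arm(increments=[0,0,0.2,0.12,0.18,0,0,0.1,0.12,0.18,0,0,0.2,0.12,0.18,0,0,0.1,0.12,0.18,0,0,0.2,0.12,0.18,0,0,0.1,0.12,0.18,0,0,0.2,0.12,0.18,0,0,0.1,0.12,0.18])

```text
time: 9.35
tool_pos: [0.5317, -0.3429, 0.0914]
tool_rot: [0.001, 0.919, -0.395, 0.001]
contact_force: [-0.7, -4.0, 0.4]
gripper_width: 0.182
grasp_force: 1.8
```

```bash
python3 look.py 8
```

```text
9.35 [ 0.5317 -0.3429  0.0914] xyaw -0.811 j6 1.693 F [-0.72 -4.03  0.4 ] T [-0.688  0.015  0.099] w 0.182 1.8391669540142175
0 [104, 103, 95, 87, 79, 84, 102, 108, 109, 109, 104, 108, 99, 101, 78, 71, 65, 68, 70, 73, 66, 68, 73, 57, 27, 25, 36, 37]
8 [79, 80, 76, 76, 73, 71, 71, 83, 124, 124, 114, 105, 109, 111, 112, 112, 109, 100, 98, 66, 64, 76, 66, 54, 23, 25, 37, 38]
```

Emit:
move_arm(increments=[0,0,0.2,0.12,0.18,0,0,0.1,0.12,0.18,0,0,0.2,0.12,0.18,0,0,0.1,0.12,0.18,0,0,0.2,0.12,0.18,0,0,0.1,0.12,0.18,0,0,0.2,0.12,0.18,0,0,0.1,0.12,0.18])

```text
time: 10.07
tool_pos: [0.5317, -0.3421, 0.0902]
tool_rot: [-0.0, -0.634, 0.774, -0.0]
contact_force: [1.0, -1.2, -1.0]
gripper_width: 0.178
grasp_force: 0.7
```

```bash
python3 look.py 9
```

```text
10.07 [ 0.5317 -0.3421  0.0902] xyaw -1.769 j6 2.651 F [ 0.96 -1.24 -1.01] T [-0.148 -0.083  0.055] w 0.178 0.7303345121908933
0 [104, 103, 95, 87, 79, 84, 102, 108, 109, 109, 104, 108, 99, 101, 78, 71, 65, 68, 70, 73, 66, 68, 73, 57, 27, 25, 36, 37]
9 [65, 67, 65, 65, 65, 69, 70, 90, 107, 110, 111, 110, 101, 110, 112, 113, 113, 103, 105, 81, 77, 60, 67, 71, 32, 26, 36, 37]
```

Emit:
move_arm(increments=[0,0,0.2,0.12,0.18,0,0,0.1,0.12,0.18,0,0,0,0,0.18,0,0,0,-0.06,0.3,0,0,0,0,0.5,0,0,0,0,0.9,0,0,0,0,0.9,0,0,0,0,0.9])

```text
time: 10.78
tool_pos: [0.5317, -0.3416, 0.0897]
tool_rot: [0.0, -0.562, 0.827, 0.0]
contact_force: [-0.8, 0.2, -0.5]
gripper_width: 0.851
grasp_force: 0.0
```

Emit:
move_arm(increments=[0,0,0,0,0.9,0,0,0,-0.12,0.9,0,0,0,-0.12,0.9,0,0,0,-0.12,0.9,0,0,0,-0.12,0.9,0,0,0,-0.12,0.9,0,0,0,-0.12,0.9,0,0,0,-0.12,0.9])

```text
time: 11.45
tool_pos: [0.5317, -0.3417, 0.0898]
tool_rot: [-0.0, 0.852, -0.523, -0.0]
contact_force: [0.4, -0.1, -0.2]
gripper_width: 0.896
grasp_force: 0.0
```

```bash
python3 look.py 10
```

```text
11.45 [ 0.5317 -0.3417  0.0898] xyaw -1.102 j6 1.984 F [ 0.45 -0.09 -0.23] T [ 0.024  0.039 -0.054] w 0.896 0.0
0 [104, 103, 95, 87, 79, 84, 102, 108, 109, 109, 104, 108, 99, 101, 78, 71, 65, 68, 70, 73, 66, 68, 73, 57, 27, 25, 36, 37]
10 [63, 64, 63, 62, 62, 61, 59, 60, 57, 54, 53, 58, 116, 121, 113, 113, 112, 104, 106, 84, 69, 63, 68, 73, 32, 24, 35, 37]
```

Emit:
move_arm(increments=[0,0,0,-0.12,0.9,0,0,0,-0.12,0.9,0,0,0,-0.12,0.9,0,0,0,-0.12,0.9,0,0,0,-0.12,0.9,0,0,0,-0.12,0.9,0,0,0,-0.12,0.9,0,0,0,-0.12,0.9])

```text
time: 12.17
tool_pos: [0.5317, -0.3417, 0.0898]
tool_rot: [-0.0, 0.997, -0.072, -0.0]
contact_force: [-0.9, 0.0, -1.0]
gripper_width: 0.898
grasp_force: 0.0
```

Emit:
move_arm(increments=[0,0,0,-0.12,0.9,0,0,0,-0.12,0.9,0,0,0,-0.12,0.9,0,0,0,-0.12,0.9,0,0,0,-0.12,0.9,0,0,0,-0.12,0.9,0,0,0,-0.12,0.9,0,0,0,-0.12,0.9])

```text
time: 12.83
tool_pos: [0.5317, -0.3417, 0.0898]
tool_rot: [-0.0, 0.918, 0.397, -0.0]
contact_force: [-0.1, 0.1, -0.8]
gripper_width: 0.9
grasp_force: 0.0
```

Emit:
move_arm(increments=[0,0,0,-0.12,0.9,0,0,0,-0.12,0.9,0,0,0,-0.12,0.9,0,0,0,-0.07,0.9,0,0,0,0,0.6,0,0,0,0,0.4,0,0,0,0,0.4,0,0,0,0,0.4])

```text
time: 13.5
tool_pos: [0.5317, -0.3417, 0.0898]
tool_rot: [-0.0, 0.814, 0.581, 0.0]
contact_force: [-0.1, 0.7, 1.2]
gripper_width: 0.402
grasp_force: 0.0
```

```bash
python3 look.py 11;python3 - <<'E'
import numpy as np,cv2
f=np.load("fr_11.npy")
cv2.imwrite("pics/c.png",cv2.resize(f[265:325,460:520],(600,600),interpolation=cv2.INTER_CUBIC))
E
```

```text
13.5 [ 0.5317 -0.3417  0.0898] xyaw 1.24 j6 -0.358 F [-0.08  0.73  1.17] T [ 0.042 -0.048 -0.005] w 0.402 0.0
0 [104, 103, 95, 87, 79, 84, 102, 108, 109, 109, 104, 108, 99, 101, 78, 71, 65, 68, 70, 73, 66, 68, 73, 57, 27, 25, 36, 37]
11 [107, 106, 104, 104, 106, 105, 106, 106, 105, 105, 105, 105, 96, 109, 112, 114, 114, 106, 108, 86, 71, 64, 68, 74, 32, 26, 36, 38]
```

View pics/c.png

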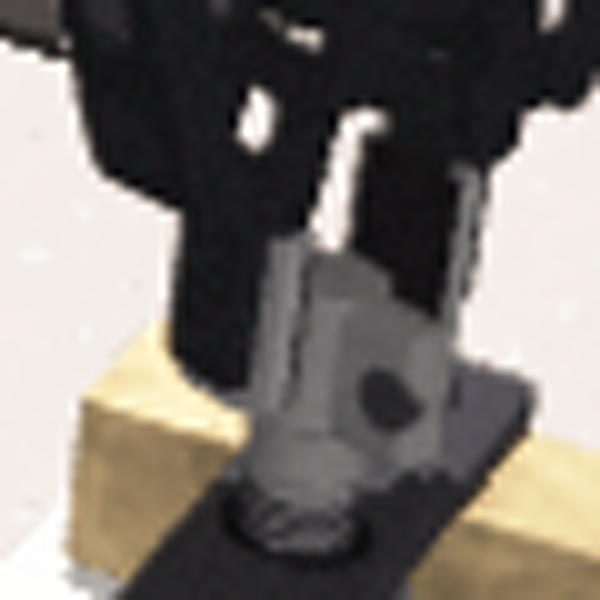

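The crop shows the pads on both sides of the wing again, parallel to it, with the collar clear below. I'll narrow to the fork and finish the turn.

Emit:
move_arm(increments=[0,0,0,0,0.25,0,0,0,0,0.18,0,0,0,0,0.18,0,0,0.1,0.12,0.18,0,0,0.2,0.12,0.18,0,0,0.1,0.12,0.18,0,0,0.2,0.12,0.18,0,0,0.1,0.12,0.18])

```text
time: 14.22
tool_pos: [0.5326, -0.3419, 0.0894]
tool_rot: [0.001, 0.95, 0.313, 0.001]
contact_force: [2.5, -0.6, -1.5]
gripper_width: 0.182
grasp_force: 1.2
```

Emit:
move_arm(increments=[0,0,0.2,0.12,0.18,0,0,0.1,0.12,0.18,0,0,0.2,0.12,0.18,0,0,0.1,0.12,0.18,0,0,0.2,0.12,0.18,0,0,0.1,0.12,0.18,0,0,0.2,0.12,0.18,0,0,0.1,0.12,0.18])

```text
time: 14.88
tool_pos: [0.5324, -0.3428, 0.0884]
tool_rot: [0.001, 0.987, -0.161, 0.001]
contact_force: [1.3, -2.9, -0.3]
gripper_width: 0.179
grasp_force: 1.4
```

```bash
python3 look.py 12
```

```text
14.88 [ 0.5324 -0.3428  0.0884] xyaw -0.324 j6 1.206 F [ 1.33 -2.92 -0.27] T [-0.483 -0.26   0.048] w 0.179 1.404376532882452
0 [104, 103, 95, 87, 79, 84, 102, 108, 109, 109, 104, 108, 99, 101, 78, 71, 65, 68, 70, 73, 66, 68, 73, 57, 27, 25, 36, 37]
12 [94, 98, 101, 102, 103, 101, 87, 76, 75, 78, 89, 102, 115, 104, 112, 114, 114, 114, 101, 105, 78, 77, 60, 62, 30, 26, 36, 38]
```

Emit:
move_arm(increments=[0,0,0.2,0.12,0.18,0,0,0.1,0.12,0.18,0,0,0.2,0.12,0.18,0,0,0.1,0.12,0.18,0,0,0.2,0.12,0.18,0,0,0.1,0.12,0.18,0,0,0.2,0.12,0.18,0,0,0.1,0.12,0.18])

```text
time: 15.6
tool_pos: [0.5316, -0.3427, 0.0872]
tool_rot: [0.001, 0.802, -0.598, 0.001]
contact_force: [-0.3, -2.1, -0.5]
gripper_width: 0.181
grasp_force: 1.2
```

```bash
python3 look.py 13
```

```text
15.6 [ 0.5316 -0.3427  0.0872] xyaw -1.282 j6 2.164 F [-0.31 -2.13 -0.52] T [-0.395  0.1    0.062] w 0.181 1.1609739538107533
0 [104, 103, 95, 87, 79, 84, 102, 108, 109, 109, 104, 108, 99, 101, 78, 71, 65, 68, 70, 73, 66, 68, 73, 57, 27, 25, 36, 37]
13 [33, 31, 29, 29, 34, 28, 28, 25, 25, 61, 115, 119, 114, 109, 104, 110, 112, 112, 111, 95, 104, 67, 69, 72, 36, 25, 36, 38]
```

Emit:
move_arm(increments=[0,0,0.2,0.12,0.18,0,0,0.1,0.12,0.18,0,0,0.1,0.1,0.18,0,0,0,0,0.18,0,0,0,0,0.15,0,0,0,0,0.12,0,0,0,0,0.1,0,0,0,0,0.1])

```text
time: 16.32
tool_pos: [0.5317, -0.3415, 0.0864]
tool_rot: [0.0, -0.691, 0.723, 0.0]
contact_force: [-0.1, -0.3, 0.6]
gripper_width: 0.124
grasp_force: 60.0
```

```bash
python3 look.py 14
```

```text
16.32 [ 0.5317 -0.3415  0.0864] xyaw -1.616 j6 2.498 F [-0.11 -0.32  0.64] T [0.063 0.035 0.037] w 0.124 60.00593662261963
0 [104, 103, 95, 87, 79, 84, 102, 108, 109, 109, 104, 108, 99, 101, 78, 71, 65, 68, 70, 73, 66, 68, 73, 57, 27, 25, 36, 37]
14 [49, 50, 52, 54, 54, 54, 57, 59, 65, 100, 113, 111, 110, 109, 99, 110, 112, 113, 112, 99, 105, 74, 73, 59, 31, 25, 36, 38]
```

The bolt is gripped at 60 N with almost no side load. The collar edge is 4.0 px below its dropped position, about one turn of sink. I'll let it settle and hand in.

Emit:
move_arm(increments=[0,0,0,0,0.1,0,0,0,0,0.1,0,0,0,0,0.1,0,0,0,0,0.1])

```text
time: 16.7
tool_pos: [0.5317, -0.3415, 0.0863]
tool_rot: [0.0, -0.69, 0.724, 0.0]
contact_force: [0.2, 1.9, 1.6]
gripper_width: 0.128
grasp_force: 60.0
```

```bash
python3 -c "
from plant import manip
print(manip.job_done())"
```

```text
the job is handed in; nothing more can be done
None
```

I turned the bolt back until it dropped, then forward about one full turn (to within roughly 0.15 rad), and handed the job in at 16.7 s with the wing gripped at 60 N; wrist forces stayed under about 5 N at every reading, and no verdict was returned.

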